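# Tighten a lens retaining ring with a pin spanner

### The job

Tighten the retaining ring on the front of the upturned camera lens: take the pin spanner from its wooden rest, seat both of its pins fully in the ring's two holes before turning, then turn the ring clockwise (seen from above) until it comes home against its stop. Feel for the holes gently and do not force anything; leave the spanner seated flat on the tightened ring, let go of it, and do not disturb the small things lying around.

Things in the scene. Friction and masses are not known exactly. Their poses are not given: they have to be found in the camera images.
- camera: black single-lens camera lying on its back, zoom lens pointing straight up, held immovably in an aluminium plate; 92 x 107 mm, 138 mm high without the ring. Origin at the centre of the camera's underside (12 mm above the desk). The lens axis stands at x -6, y +6 mm from it. Its x axis is horizontal, along the short side of the body; its z axis is up.
- ring_face (a point): point on the lens axis level with the ring's flat top face, 147 mm above the camera's underside; fixed to the camera with its axes, it does not turn with the ring. Aluminium ring: 62 mm outside, 26 mm inside diameter, 9 mm thick, two opposite through-holes centred at 22 mm radius, each 10 mm (radially) x 9 mm (round the circle). It turns with about 0.2 N m of friction and stays put.
- spanner: pin spanner, 120 to 210 g, upright in its rest. Origin: centre of the underside of its steel bar, 60 (x) x 20 (y) x 10 mm high. Black flat-sided handle on the bar, 36 (x) x 16 mm (y), 10 to 56 mm above the origin; grip across the 16 mm. Two 6 mm pins with round ends stand 7 mm down from the bar, 22 mm either side along x. A half turn makes no difference. Fully seated, the bar lies flat on the ring.
- pin_a (a point): end of the pin at +x of the spanner, 7 mm below the bar's underside
- pin_b (a point): end of the pin at -x of the spanner, 7 mm below the bar's underside
- spanner_rest: fixed wooden block 92 x 52 x 22 mm, origin at the centre of its underside; a slot 56 x 12 mm, 12 mm deep, along its x in the top takes both pins, and the spanner's bar lies on its top, 22 mm above the desk
- film_canister: black film canister, 33 mm diameter, 49 mm high, standing on the desk; bystander
- small_loupe: black eye loupe, 34 mm diameter, 28 mm high, standing on the desk; bystander
- cap_of_lens: black lens cap, 53 mm diameter, 8 mm high, lying on the desk; bystander
- home_point (a point): fixed point 22 mm from ring_face along the camera's x, level with the ring's top: one pin stands here when the spanner, turned clockwise, has the ring hard on its stop (pin line parallel to camera x). The ring's angle is NOT measured: at the start its hole line lies 31 to 63 degrees (0.55 to 1.10 rad) anticlockwise from camera x, seen from above. A pin has 3.9 degrees of play each way.

How it is judged (in metres and radians):
On the way:
1. both pins are fully in the ring's holes (spanner flat on the ring, centred) while the ring is still at least 23 degrees from home (z of spanner in the frame of ring_face below 0.0025 m and z of each of pin_a, pin_b in the frame of ring_face below -0.0045 m and horizontal distance between spanner and ring_face below 0.005 m and angle between the x axis of spanner and the x axis of camera, either way round above 0.4 rad), for 0.1 s.
At the end, for the whole second after the job is handed in: the spanner stands by itself, flat on the ring with both pins at least 4.5 mm deep in the holes and within 5 mm of the ring's axis; its pin line, and so the ring, is within 0.1 rad (6 degrees) of the home position against the stop; at rest (z of spanner in the frame of ring_face below 0.0025 m and z of each of pin_a, pin_b in the frame of ring_face below -0.0045 m and horizontal distance between spanner and ring_face below 0.005 m and angle between the x axis of spanner and the x axis of camera, either way round below 0.1 rad and linear speed of spanner below 0.02 m/s); the robot touches nothing.
It fails at once if the spanner presses on the ring and camera with more than 45 N (contact force between spanner and camera above 45 N).
It fails at once if a bystander (film canister, loupe, lens cap) is moved by more than 20 mm (distance of any of film_canister, small_loupe, cap_of_lens from where it was at the start of the episode above 0.02 m).
It also fails if it takes over 64 s, if anything falls off the work surface, if the arm or the gripper's body presses on something with over 40 N, if the wrist force passes 120 N, or if a joint passes its speed limit or range.

### The arm

A 6-joint arm with a two-finger parallel gripper is mounted at the origin on a cart in front of the work surface, level with it; the furniture and walls round the work are solid. World frame = base frame: x ahead of the robot, y to its left, z up, the work surface at z = 0. Lengths are in m, angles in degrees, forces in N, time in s.
With the tool pointing down it reaches from about 0.375 to 0.9 m from the base axis. Payload 3.1 kg.
Tool frame: the origin (TCP) lies midway between the tips of the shut fingers; the grasp point (between the pads) lies 19 mm behind it; z points along the fingers, y is the line along which they close (so a half turn about z gives the same grasp; the last joint's range is limited). The gripper opens to 87 mm and grips with 3 to 60 N. Pads are 19 mm wide; open, the fingers measure 117 mm over their backs; the gripper's body (75 mm by 190 mm) begins 51 mm behind the grasp point.
Start: joints at [-78.467, 30.224, 82.088, -0, 67.689, -10.227], TCP at [0.232, -0.58, 0.223] pointing down, gripper open.
Joint ranges: [-176.69, 176.69], [-43.24, 126.21], [12.49, 139.97], [-82, 262], [0, 151.66], [-163.58, 163.58]. Speed limits (degrees/s): [159.86, 159.86, 180, 180, 180, 180].

### API

Orientations are given as a 3x3 rotation matrix whose columns are the frame's x, y, z axes.
In Python, from rig import read_state, capture, camera_info, hand_in gives the robot as it stands.
- The arm moves only by the tool drive_tool, never from a script. Its argument "motion" is a list of rows, each a list of 2 entries, a list of its own where there are three numbers: the shift along the tool's x, y, z in mm, then the turn, a rotation vector about the tool's x, y, z in rad. A call has 1 to 5 rows; each row shifts and turns the commanded pose from where the row before left it, along the tool's axes as they then stand; what a row does not reach is not made up. A row lasts 1/10 s, in which the tool goes at most 50 mm and 8.59 degrees, less where a joint would pass 70% of its speed; a pose out of reach is approached as far as the arm can. A call is refused whole if a number of a shift passes 50 or a number of a turn 0.15, either way. A call with a gripper value outside its range is refused whole. "gripper" is the opening, from 0 (shut) to 1 (fully open), set as the call begins (left out, the last holds). The fingers move at their own pace and stop on an object; the grip force is fixed at half the most. Time passes only in rows, so rows that do not move let the fingers close. It gives the time, the measured TCP pose, the force, the opening and the grip force at its end, in the units of the state.
- read_state(): the state, without advancing time (a new reading comes with each control period).
- capture(name): name is "scene" or "top" or "wrist"; returns the picture (420x560x3 uint8, red, green, blue); there is no depth.
- camera_info(name): a dict with "fovy" (degrees; the focal length in pixels is half the picture's height over the tangent of half this angle, whatever the lens; pixels are square), "cx", "cy" (the principal point, pixels), "xyz" and "orientation" of the camera in the world; the wrist camera has in their place "T_tool_cam" (4x4, takes a point from camera to tool coordinates, whose origin is the TCP and whose axes are the flange's). Camera axes: x right, y down, z forward; pixel columns grow to the right and rows downward; lengths in m; the calibration is good to about 2 mm. A picture is of the moment at which its call begins: read the wrist's pose just before it. camera_info takes no time and is no camera call.
- hand_in(): hands the job in; it is judged then, once.
The state is a dict: "time_s": time; "joint_positions": joint angles; "qvel": joint speeds; "tau": joint torques, N m; "position": TCP position; "tcp_rot": TCP orientation; "force": force on the tool from outside, world axes, zero at the start; "moment": the same for the moment, N m; "opening": opening from 0.0 (shut) to 1.0 (fully open); "grasp_force": force on a finger pad.
Only numpy, scipy, OpenCV 4.12 (cv2) and the standard library are available. Lean on these libraries where they do the work, as an engineer would, in place of code of your own. Each camera call takes 0.05 s, during which the arm holds its last target. There are 200 camera calls.

## Working session

There is one attempt and no reset: what is moved stays moved. The work goes in short steps, Python scripts to look and compute and a tool call to move; the robot and the scene stay as the last step left them, time stands still between calls to the robot, and variables do not carry over. Pictures are saved under pics/ and viewed, at most 12 in all, crops included, and the job is handed in when it is done.

Besides the shell and the picture viewer there is one more tool, called after "Emit:" by a JSON object that holds its "name" and its "arguments", one argument or row to a line. drive_tool: Moves the arm, as the interface text tells. Its arguments: {"type":"object","properties":{"motion":{"type":"array","items":{"type":"array"}},"gripper":{"type":"number"}},"required":["motion"]}

```bash
mkdir -p pics; ls
cat > h.py <<'E'
import numpy as np, cv2
from rig import read_state, capture, camera_info, hand_in
def cam(name, st=None):
    i=camera_info(name); f=210/np.tan(np.radians(i["fovy"]/2))
    if name=="wrist":
        T=np.array(i["T_tool_cam"]); W=np.eye(4); W[:3,:3]=st["tcp_rot"]; W[:3,3]=st["position"]
        T=W@T; return f,i["cx"],i["cy"],T[:3,:3],T[:3,3]
    return f,i["cx"],i["cy"],np.array(i["orientation"]),np.array(i["xyz"])
def ray(c,u,v,z):
    f,cx,cy,R,p=c; d=R@np.array([(u-cx)/f,(v-cy)/f,1]); return p+d*(z-p[2])/d[2]
def proj(c,P):
    f,cx,cy,R,p=c; q=R.T@(np.array(P)-p); return np.array([cx+f*q[0]/q[2],cy+f*q[1]/q[2]])
E
python3 - <<'E'
from h import *
s=read_state(); print(s)
for n in("scene","top","wrist"): print(n,camera_info(n))
a=capture("scene");b=capture("top")
for n,i in(("scene",a),("top",b)): cv2.imwrite(f"pics/{n}.png",i[:,:,::-1])
E
```

```text
pics
{'time_s': 0.0, 'joint_positions': array([-7.84677549e+01,  3.02786219e+01,  8.21552398e+01, -2.02045702e-03,
        6.76866694e+01, -1.02274460e+01]), 'qvel': array([ 0.11022185, -0.05998821, -0.03271113, -0.04931792, -0.00141315,
        0.00083784]), 'tau': array([-6.71877478e-04, -4.40047967e+01, -1.76591527e+01,  6.34224457e-02,
        5.82743576e-02, -1.53711771e-04]), 'position': array([ 0.23156871, -0.57975292,  0.22158166]), 'tcp_rot': array([[ 9.28741964e-01,  3.70726529e-01, -4.52527514e-04],
       [ 3.70726648e-01, -9.28739754e-01,  2.05467271e-03],
       [ 3.41441390e-04, -2.07602477e-03, -9.99997787e-01]]), 'force': array([-0.13344495,  0.3108736 ,  0.72673132]), 'moment': array([-0.00116851, -0.04213332, -0.03431016]), 'grasp_force': 0.0, 'opening': 1.0010867867464353}
scene {'fovy': 52.636733800287416, 'cx': 281.38880109249595, 'cy': 215.65524606474494, 'xyz': array([-0.44223178,  0.36788492,  0.5946484 ]), 'orientation': array([[-0.51718018, -0.34874253,  0.78160304],
       [-0.8558724 ,  0.21357599, -0.47102838],
       [-0.00266401, -0.91255901, -0.40893637]])}
top {'fovy': 43.14497701060598, 'cx': 276.38294366573615, 'cy': 201.10687895840277, 'xyz': array([ 0.39007137, -0.15841617,  1.5141381 ]), 'orientation': array([[ 1.76434057e-04, -9.97920113e-01,  6.44625298e-02],
       [-9.99986664e-01,  1.56652985e-04,  5.16205104e-03],
       [-5.16141280e-03, -6.44625809e-02, -9.97906777e-01]])}
wrist {'fovy': 58.574729964850455, 'cx': 286.95624794542414, 'cy': 204.23560848149233, 'T_tool_cam': array([[-4.92111414e-04, -9.63724245e-01, -2.66899491e-01,
         7.30794612e-02],
       [ 9.99999850e-01, -4.09823458e-04, -3.64011699e-04,
         1.15532902e-03],
       [ 2.41425227e-04, -2.66899630e-01,  9.63724302e-01,
        -1.62944450e-01],
       [ 0.00000000e+00,  0.00000000e+00,  0.00000000e+00,
         1.00000000e+00]])}
```

View pics/scene.png

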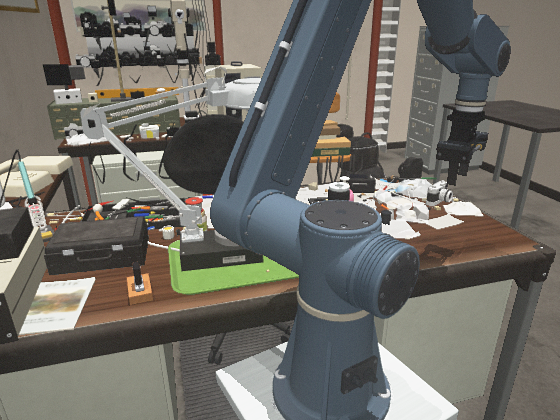

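View pics/top.png

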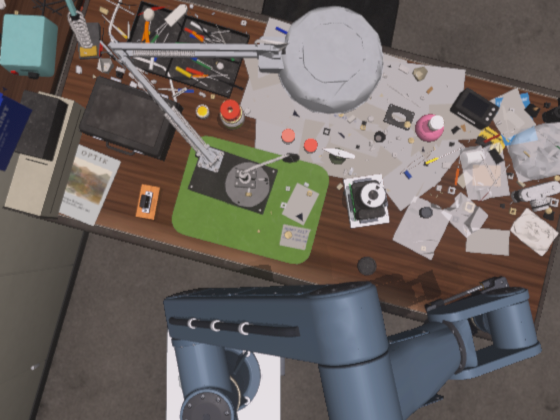

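The top view shows the rest with the spanner near (148,202), the camera with its ring near (370,197), and the lens cap near (366,266). Next I'll enlarge both areas.

Run:
```python
from h import *
im=cv2.imread("pics/top.png"); c=cam("top")
hsv=cv2.cvtColor(im,cv2.COLOR_BGR2HSV)
m=cv2.inRange(hsv,(5,120,120),(22,255,255)); m[:, :100]=0; m[:, 200:]=0; m[:150]=0; m[260:]=0
m=cv2.morphologyEx(m,cv2.MORPH_CLOSE,np.ones((15,15)))
k=max(cv2.findContours(m,0,2)[0],key=cv2.contourArea); r=cv2.minAreaRect(k); b=cv2.boxPoints(r)
print(r, [ray(c,*p,.022).round(4) for p in b], ray(c,*r[0],.022))
for z in(.159,0): print(ray(c,373,195,z))
print(ray(c,366,266,.008),ray(c,426,212,.02),ray(c,337,155,0), ray(c,210,155,0.05))
A=cv2.resize(im[160:280,330:450],None,fx=4,fy=4,interpolation=3)
B=cv2.resize(im[160:280,110:190],None,fx=4,fy=4,interpolation=3)
cv2.imwrite("pics/crop.png",np.hstack([A,B]))
```

```text
((155.6999969482422, 211.90000915527344), (77.79202270507812, 49.963985443115234), 18.434946060180664) [array([0.424 , 0.3147, 0.022 ]), array([0.558 , 0.2726, 0.022 ]), array([0.4882, 0.0631, 0.022 ]), array([0.3551, 0.1062, 0.022 ])] [0.45606969 0.18899936 0.022     ]
[ 0.49321441 -0.3983793   0.159     ]
[ 0.50531631 -0.42653447  0.        ]
[ 0.30414612 -0.40310351  0.008     ] [ 0.45583744 -0.57129194  0.02      ] [ 0.62050702 -0.32459986  0.        ] [0.61311258 0.03371002 0.05      ]
```

View pics/crop.png

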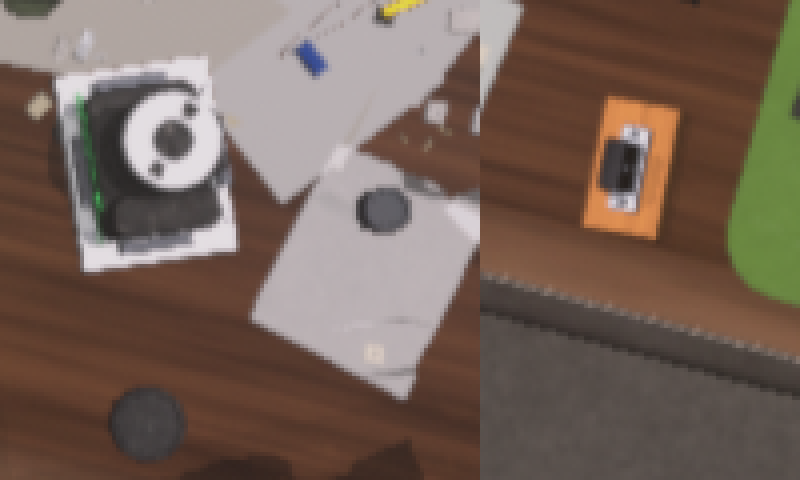

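The crop shows the ring centred at about (373,195), with holes at (377.5,187) and (369,202.5). The hole line lies about 54° anticlockwise from camera x. The rest and spanner are tilted about -13° in yaw. I'll move over the ring to refine this with the wrist camera.

Emit:
{"name": "drive_tool", "arguments": {
  "motion": [
    [[44,-10,-15],[0,0,0]],
    [[44,-10,-15],[0,0,0]],
    [[44,-10,-10],[0,0,0]],
    [[44,-10,-10],[0,0,0]],
    [[44,-10,-10],[0,0,0]]
  ],
  "gripper": 1
}}

```text
time_s: 0.6
position: [0.4186, -0.451, 0.2825]
tcp_rot: [[0.929, 0.37, -0.0], [0.37, -0.929, 0.001], [-0.0, -0.001, -1.0]]
force: [-0.3, 0.2, 1.0]
opening: 0.999
grasp_force: 0.0
```

Emit:
{"name": "drive_tool", "arguments": {
  "motion": [
    [[45,-11,0],[0,0,0]],
    [[45,-11,0],[0,0,0]],
    [[0,0,0],[0,0,0]],
    [[0,0,0],[0,0,0]],
    [[0,0,0],[0,0,0]]
  ]
}}

```text
time_s: 1.1
position: [0.4921, -0.3991, 0.2821]
tcp_rot: [[0.929, 0.37, -0.001], [0.37, -0.929, 0.0], [-0.001, -0.001, -1.0]]
force: [-0.1, -0.4, -0.7]
opening: 0.998
grasp_force: 0.0
```

Run:
```python
from h import *
import pickle
s=read_state(); print(s["position"],s["tcp_rot"].round(3),s["qvel"].round(2))
a=capture("wrist")[:,:,::-1].copy(); cv2.imwrite("pics/w1.png",a); pickle.dump(s,open("w1.pkl","wb"))
c=cam("wrist",s)
g=cv2.cvtColor(a,cv2.COLOR_BGR2GRAY)
m=cv2.inRange(cv2.cvtColor(a,cv2.COLOR_BGR2HSV),(0,0,140),(180,60,255))
ks,h=cv2.findContours(m,cv2.RETR_CCOMP,cv2.CHAIN_APPROX_NONE)
for i,k in enumerate(ks):
    ar=cv2.contourArea(k)
    if ar>150:
        M=cv2.moments(k); u,v=M["m10"]/M["m00"],M["m01"]/M["m00"]
        print(i,h[0][i],ar,(round(u),round(v)),ray(c,u,v,.159).round(4),cv2.boundingRect(k))
```

```text
[ 0.49206372 -0.39907201  0.28209556] [[ 0.929  0.37  -0.001]
 [ 0.37  -0.929  0.   ]
 [-0.001 -0.001 -1.   ]] [-1.27 -0.15 -0.08  0.21  0.05  0.08]
3 [ 4  2 -1 -1] 480.5 (370, 321) [ 0.4153 -0.5086  0.159 ] (352, 313, 40, 24)
4 [ 5  3 -1 -1] 2543.5 (417, 301) [ 0.4479 -0.5372  0.159 ] (332, 292, 165, 20)
15 [17 14 16 -1] 206.5 (483, 219) [ 0.5331 -0.5531  0.159 ] (473, 210, 21, 20)
34 [42 33 35 -1] 3017.5 (100, 184) [ 0.4481 -0.2606  0.159 ] (62, 147, 80, 73)
41 [-1 40 -1 34] 207.5 (89, 174) [ 0.4522 -0.2504  0.159 ] (79, 165, 19, 20)
56 [61 55 57 -1] 5802.0 (135, 113) [ 0.5103 -0.271   0.159 ] (78, 61, 110, 106)
57 [58 -1 -1 56] 209.0 (124, 145) [ 0.4844 -0.2702  0.159 ] (113, 138, 20, 21)
59 [60 58 -1 56] 176.0 (164, 98) [ 0.5284 -0.2886  0.159 ] (156, 90, 17, 18)
76 [77 75 -1 -1] 183.0 (384, 27) [ 0.6315 -0.4178  0.159 ] (376, 19, 16, 17)
85 [86 84 -1 -1] 154.5 (466, 4) [ 0.6656 -0.4639  0.159 ] (452, 0, 25, 10)
86 [146  85  87  -1] 78223.5 (397, 123) [ 0.5758 -0.4554  0.159 ] (162, 0, 398, 279)
92 [93 91 -1 86] 833.0 (286, 193) [ 0.4949 -0.398   0.159 ] (269, 177, 35, 33)
101 [102 100  -1  86] 6289.5 (477, 208) [ 0.5395 -0.544   0.159 ] (405, 145, 146, 114)
103 [104 102  -1  86] 266.0 (409, 147) [ 0.5627 -0.4717  0.159 ] (401, 135, 16, 25)
106 [107 105  -1  86] 361.5 (474, 137) [ 0.5875 -0.5138  0.159 ] (453, 131, 45, 16)
115 [116 114  -1  86] 3791.5 (293, 147) [ 0.5302 -0.39    0.159 ] (242, 114, 101, 88)
120 [121 119  -1  86] 160.5 (542, 116) [ 0.6199 -0.5538  0.159 ] (534, 109, 19, 15)
129 [130 128  -1  86] 214.0 (457, 67) [ 0.627  -0.4783  0.159 ] (449, 58, 18, 19)
140 [141 139  -1  86] 703.5 (259, 43) [ 0.5896 -0.3403  0.159 ] (243, 21, 41, 37)
142 [143 141  -1  86] 4526.5 (514, 53) [ 0.6504 -0.5115  0.159 ] (477, 12, 83, 81)
145 [ -1 144  -1  86] 985.5 (389, 23) [ 0.6348 -0.4199  0.159 ] (372, 5, 35, 37)
147 [ -1 146 148  -1] 1192.0 (10, 28) [ 0.5338 -0.1747  0.159 ] (0, 0, 25, 67)
```

View pics/w1.png

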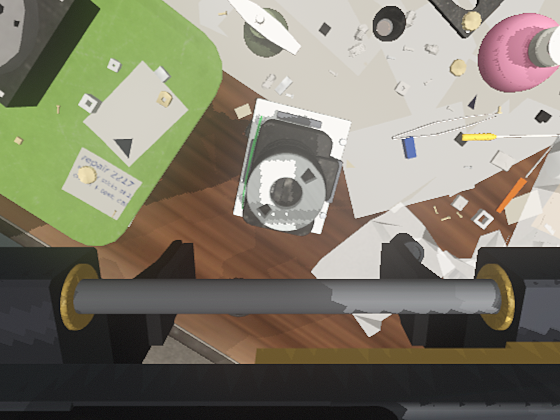

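The wrist view shows the ring at (286,192) with holes at about (308,176) and (265,210). I'll measure them precisely.

Run:
```python
from h import *
import pickle
s=pickle.load(open("w1.pkl","rb")); a=cv2.imread("pics/w1.png"); c=cam("wrist",s)
# rectify: top face plane, 0.2 mm / px, centred on TCP guess
o=np.array([.4949,-.398]); n=200
M=cv2.getPerspectiveTransform(np.float32([[0,0],[2*n,0],[2*n,2*n],[0,2*n]]),
  np.float32([proj(c,[o[0]+.0002*n*(1-2*j),o[1]+.0002*n*(1-2*i),.159]) for i,j in((0,0),(1,0),(1,1),(0,1))]))
r=cv2.warpPerspective(a,np.linalg.inv(M),(2*n,2*n)); g=cv2.cvtColor(r,cv2.COLOR_BGR2GRAY)
w=lambda u,v:(o+.0002*np.array([n-v,n-u]))
m=cv2.inRange(g,0,90); cv2.circle(mm:=np.zeros_like(m),(n,n),140,255,-1); m&=mm
ks,_=cv2.findContours(m,cv2.RETR_LIST,2)
for k in ks:
    if cv2.contourArea(k)>500:
        (u,v),d,t=cv2.fitEllipse(k); print(round(u),round(v),w(u,v).round(4),(np.array(d)*.2).round(1),cv2.contourArea(k)*.04)
cv2.imwrite("pics/rect.png",np.hstack([r,cv2.cvtColor(m,8)]))
for p in((258,98),(352,122),(322,234),(237,213)): print(ray(c,*p,.012).round(4))
```

```text
145 292 [ 0.4765 -0.3871] [7.3 7.8] 41.04
198 199 [ 0.4952 -0.3976] [19.3 21.3] 74.10000000000001
[ 0.5507 -0.342   0.012 ]
[ 0.5655 -0.4499  0.012 ]
[ 0.4293 -0.4712  0.012 ]
[ 0.416  -0.3652  0.012 ]
```

View pics/rect.png

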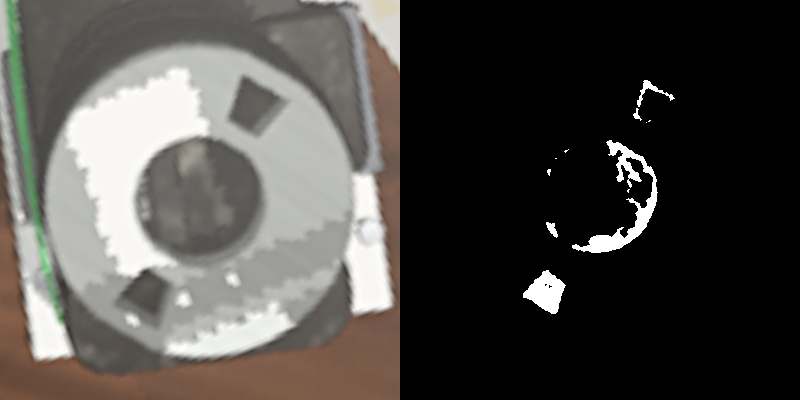

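Ring centre is about (0.495,-0.398), the hole line is at -30.9°, and camera x is at -82.5°, so about 52° to turn. Next, the spanner.

```bash
cat >> h.py <<'E'
def need(xyz,yaw,z=None):
    "shift (mm, in present tool axes) and turn about tool z (rad) to reach TCP xyz, tool x at yaw deg"
    s=read_state(); R=np.array(s["tcp_rot"]); d=R.T@(np.array(xyz)-s["position"])*1000
    y=np.degrees(np.arctan2(R[1,0],R[0,0])); t=np.radians((y-yaw+180)%360-180)
    print("pos",s["position"].round(4),"yaw",y.round(2),"shift",d.round(1),"turn",t.round(3))
E
python3 - <<'E'
from h import *
c=cam("top"); p=ray(c,147,202.25,.032); print(p)
for q in ((637,133),(620,205)): print(ray(c,110+(q[0]-480)/4,160+q[1]/4,.032))
need([p[0],p[1],.2],-13)
E
```

```text
[0.48266423 0.21145646 0.032     ]
[0.50793458 0.20554467 0.032     ]
[0.45744805 0.21665554 0.032     ]
pos [ 0.4918 -0.3994  0.2822] yaw 21.67 shift [ 217.2 -571.    82.4] turn 0.605
```

Emit:
{"name": "drive_tool", "arguments": {
  "motion": [
    [[16.5,-44,0],[0,0,0]],
    [[16.5,-44,0],[0,0,0]],
    [[16.5,-44,0],[0,0,0]],
    [[16.5,-44,0],[0,0,0]],
    [[16.5,-44,0],[0,0,0]]
  ]
}}

```text
time_s: 1.65
position: [0.4869, -0.1635, 0.2826]
tcp_rot: [[0.93, 0.367, 0.0], [0.367, -0.93, -0.0], [0.0, 0.0, -1.0]]
force: [0.2, 0.2, 0.3]
opening: 1.0
grasp_force: 0.0
```

Emit:
{"name": "drive_tool", "arguments": {
  "motion": [
    [[16.5,-44,0],[0,0,0]],
    [[16.5,-44,0],[0,0,0]],
    [[16.5,-44,0],[0,0,0]],
    [[16.5,-44,0],[0,0,0]],
    [[16.5,-44,0],[0,0,0]]
  ]
}}

```text
time_s: 2.15
position: [0.4828, 0.0714, 0.2828]
tcp_rot: [[0.93, 0.368, 0.001], [0.368, -0.93, -0.0], [0.0, 0.0, -1.0]]
force: [0.3, -0.4, -0.2]
opening: 0.999
grasp_force: 0.0
```

Emit:
{"name": "drive_tool", "arguments": {
  "motion": [
    [[17,-44,0],[0,0,0]],
    [[17,-44,0],[0,0,0]],
    [[17,-43,0],[0,0,0]],
    [[0,0,0],[0,0,0]]
  ]
}}

```text
time_s: 2.55
position: [0.4818, 0.2152, 0.2827]
tcp_rot: [[0.927, 0.374, 0.001], [0.374, -0.927, 0.002], [0.002, -0.002, -1.0]]
force: [-0.1, -0.7, -0.5]
opening: 0.999
grasp_force: 0.0
```

Emit:
{"name": "drive_tool", "arguments": {
  "motion": [
    [[0,0,10],[0,0,0.12]],
    [[0,0,20],[0,0,0.12]],
    [[0,0,20],[0,0,0.12]],
    [[0,0,20],[0,0,0.12]],
    [[0,0,12],[0,0,0.12]]
  ]
}}

```text
time_s: 3.05
position: [0.4815, 0.2094, 0.1992]
tcp_rot: [[0.974, -0.226, -0.002], [-0.226, -0.974, -0.001], [-0.002, 0.001, -1.0]]
force: [-0.6, -0.8, 0.6]
opening: 1.0
grasp_force: 0.0
```

Emit:
{"name": "drive_tool", "arguments": {
  "motion": [
    [[0,0,0],[0,0,0]],
    [[0,0,0],[0,0,0]],
    [[0,0,0],[0,0,0]]
  ]
}}

```text
time_s: 3.35
position: [0.4828, 0.211, 0.2015]
tcp_rot: [[0.976, -0.218, 0.002], [-0.218, -0.976, 0.0], [0.002, -0.001, -1.0]]
force: [0.4, 0.5, -0.1]
opening: 0.999
grasp_force: 0.0
```

Run:
```python
from h import *
import pickle
s=read_state(); a=capture("wrist")[:,:,::-1].copy(); cv2.imwrite("pics/w2.png",a); pickle.dump(s,open("w2.pkl","wb"))
need([.4827,.2115,.2],-13); print(s["qvel"].round(2),s["force"],s["joint_positions"].round(1))
c=cam("wrist",s)
hsv=cv2.cvtColor(a,cv2.COLOR_BGR2HSV)
m=cv2.inRange(hsv,(5,120,80),(22,255,255)); m=cv2.morphologyEx(m,cv2.MORPH_OPEN,np.ones((3,3)))
k=max(cv2.findContours(m,0,2)[0],key=cv2.contourArea); print(cv2.boundingRect(k),cv2.contourArea(k))
for p in cv2.boxPoints(cv2.minAreaRect(k)): print(p, ray(c,*p,.022).round(4))
```

```text
pos [0.4827 0.2113 0.2015] yaw -12.59 shift [-0.1 -0.2  1.5] turn 0.007
[ 0.57 -0.2  -0.09  0.09 -0.12  0.59] [ 0.35664055  0.47552513 -0.1143793 ] [ 11.5  24.3  97.5  -0.   58.1 114.1]
(170, 0, 210, 245) 34187.5
[167.92888    7.476944] [0.649  0.2743 0.022 ]
[378.7925     -3.8598022] [0.6192 0.1024 0.022 ]
[391.7519 237.1854] [0.4077 0.1228 0.022 ]
[180.88828 248.52214] [0.4411 0.3263 0.022 ]
```

View pics/w2.png

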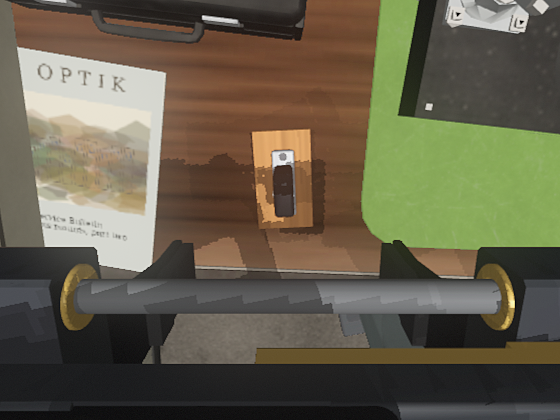

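The wrist view shows the rest with corners at about (252,130), (311,129), (313,226), (260,229), and the handle over (273–294, 165–217). I'll enlarge it for exact edges.

Run:
```python
from h import *
a=cv2.imread("pics/w2.png")[120:240,230:340].astype(float)
a=255*(a/255)**.55
cv2.imwrite("pics/w2c.png",cv2.resize(a.astype(np.uint8),None,fx=5,fy=5,interpolation=2))
```

```text
(no output)
```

View pics/w2c.png

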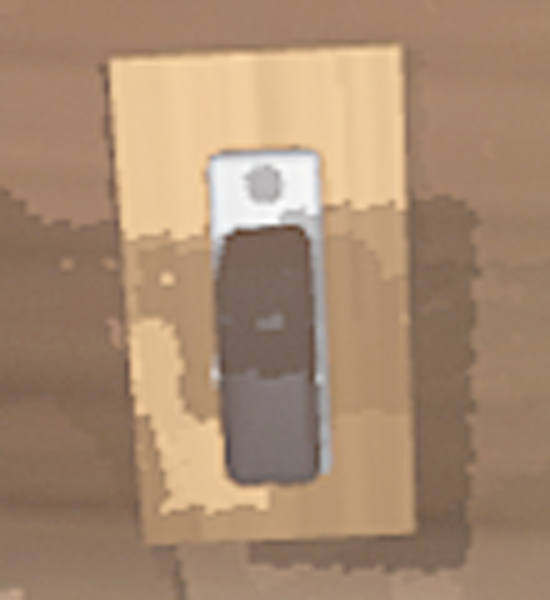

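The crop shows the rest corners at (110,58), (402,46), (413,532), (147,545), the pin rivet at (264,184), and the handle-top corners at about (218,373), (317,373), (322,480), (229,483).

Run:
```python
from h import *
import pickle
s=pickle.load(open("w2.pkl","rb")); c=cam("wrist",s)
def P(l,z): return np.array([ray(c,230+u/5,120+v/5,z)[:2] for u,v in l])
def yaw(d): return np.degrees(np.arctan2(d[1],d[0])).round(2)
r=P([(110,58),(402,46),(413,532),(147,545)],.022); print("rest",r.round(4),r.mean(0),yaw(r[0]-r[3]),yaw(r[1]-r[2]),yaw(r[0]-r[1])-90,yaw(r[3]-r[2])-90,[np.linalg.norm(r[0]-r[3]),np.linalg.norm(r[0]-r[1])])
h=P([(218,373),(317,373),(322,480),(229,483)],.078); print("handle",h.mean(0),yaw(h[0]-h[3]),yaw(h[1]-h[2]),[np.linalg.norm(h[0]-h[3]),np.linalg.norm(h[0]-h[1])])
b=P([(210,152),(320,152),(264,184)],.032); print("bar",b)
y=np.radians(-10); 
for yy in(-10,-11,-12,-13): 
  e=np.array([np.cos(np.radians(yy)),np.sin(np.radians(yy))]); print(yy,b[2]-.022*e,b[:2].mean(0)-.03*e)
```

```text
rest [[0.5355 0.2308]
 [0.526  0.1791]
 [0.4353 0.1956]
 [0.4439 0.2463]] [0.48519131 0.21296119] -9.62 -10.35 -10.310000000000002 -9.659999999999997 [np.float64(0.09281693417773822), np.float64(0.052616914901828266)]
handle [0.47679297 0.21381209] -7.61 -9.76 [np.float64(0.018218831171766797), np.float64(0.015606397246183363)]
bar [[0.5162156  0.21643588]
 [0.51195655 0.1974113 ]
 [0.50858186 0.20835486]]
-10 [0.48691609 0.21217512] [0.48454184 0.21213303]
-11 [0.48698606 0.21255266] [0.48463726 0.21264786]
-12 [0.48706261 0.21292892] [0.48474165 0.21316094]
-13 [0.48714572 0.21330379] [0.48485497 0.21367212]
```

Run:
```python
from h import *
need([.4857,.2122,.039],-10)
```

```text
pos [0.4827 0.2113 0.2015] yaw -12.59 shift [  2.4  -1.4 162.5] turn -0.045
```

Emit:
{"name": "drive_tool", "arguments": {
  "motion": [
    [[2.5,-1.5,0],[0,0,-0.045]],
    [[0,0,25],[0,0,0]],
    [[0,0,35],[0,0,0]],
    [[0,0,35],[0,0,0]],
    [[0,0,30],[0,0,0]]
  ]
}}

```text
time_s: 3.9
position: [0.4852, 0.2127, 0.075]
tcp_rot: [[0.985, -0.173, 0.002], [-0.173, -0.985, 0.0], [0.002, -0.001, -1.0]]
force: [-0.1, -0.1, 0.4]
opening: 0.998
grasp_force: 0.0
```

Emit:
{"name": "drive_tool", "arguments": {
  "motion": [
    [[0,0,20],[0,0,0]],
    [[0,0,12],[0,0,0]],
    [[0,0,5],[0,0,0]],
    [[0,0,0],[0,0,0]],
    [[0,0,0],[0,0,0]]
  ]
}}

```text
time_s: 4.4
position: [0.4855, 0.2129, 0.0395]
tcp_rot: [[0.985, -0.174, 0.002], [-0.174, -0.985, 0.0], [0.002, -0.001, -1.0]]
force: [0.0, -0.1, 0.0]
opening: 0.997
grasp_force: 0.0
```

Run:
```python
from h import *
need([.4857,.2122,.039],-10); print(read_state()["force"])
```

```text
pos [0.4855 0.2129 0.0395] yaw -10.02 shift [0.3 0.7 0.5] turn -0.0
[ 0.04662486 -0.12645477  0.01981916]
```

Emit:
{"name": "drive_tool", "arguments": {
  "motion": [
    [[0,0.5,0],[0,0,0]],
    [[0,0,0],[0,0,0]],
    [[0,0,0],[0,0,0]],
    [[0,0,0],[0,0,0]],
    [[0,0,0],[0,0,0]]
  ],
  "gripper": 0
}}

```text
time_s: 4.9
position: [0.4846, 0.2122, 0.0387]
tcp_rot: [[0.985, -0.174, 0.0], [-0.174, -0.985, 0.0], [0.0, -0.0, -1.0]]
force: [0.5, -0.3, -0.4]
opening: 0.635
grasp_force: 0.0
```

Emit:
{"name": "drive_tool", "arguments": {
  "motion": [
    [[0,0,0],[0,0,0]],
    [[0,0,0],[0,0,0]],
    [[0,0,0],[0,0,0]],
    [[0,0,0],[0,0,0]],
    [[0,0,0],[0,0,0]]
  ]
}}

```text
time_s: 5.4
position: [0.4847, 0.2124, 0.0386]
tcp_rot: [[0.985, -0.175, 0.0], [-0.175, -0.985, 0.0], [0.0, -0.001, -1.0]]
force: [0.9, 0.1, -1.4]
opening: 0.183
grasp_force: 30.0
```

Run:
```python
from h import *
s=read_state();print(s["force"],s["opening"],s["grasp_force"])
need([.4857,.2122,.039],-10)
```

```text
[ 0.85985555  0.12901879 -1.438302  ] 0.1830513551061071 30.000640964135528
pos [0.4847 0.2124 0.0386] yaw -10.06 shift [ 1.   0.  -0.4] turn -0.001
```

Gripped at 30 N. Lifting, then travelling back to the ring.

Emit:
{"name": "drive_tool", "arguments": {
  "motion": [
    [[0,0,-10],[0,0,0]],
    [[0,0,-30],[0,0,0]],
    [[0,0,-45],[0,0,0]],
    [[0,0,-48],[0,0,0]],
    [[0,0,-48],[0,0,0]]
  ]
}}

```text
time_s: 5.9
position: [0.4836, 0.2119, 0.2215]
tcp_rot: [[0.985, -0.174, -0.001], [-0.174, -0.985, -0.0], [-0.001, 0.001, -1.0]]
force: [1.1, 1.5, -2.2]
opening: 0.18
grasp_force: 30.0
```

Emit:
{"name": "drive_tool", "arguments": {
  "motion": [
    [[0,0,-40],[0,0,0]],
    [[0,0,0],[0,0,0]],
    [[0,0,0],[0,0,0]]
  ]
}}

```text
time_s: 6.2
position: [0.4842, 0.2121, 0.2606]
tcp_rot: [[0.985, -0.174, 0.002], [-0.174, -0.985, 0.0], [0.002, -0.001, -1.0]]
force: [-0.6, -0.2, -1.9]
opening: 0.18
grasp_force: 30.0
```

Run:
```python
from h import *
s=read_state();print(s["force"],s["moment"],s["opening"],s["grasp_force"])
need([.4947,-.398,.25],-31)
```

```text
[-0.62956624 -0.22148453 -1.89834587] [ 0.0878604   0.02352626 -0.03559841] 0.17973575614243686 29.9998385226354
pos [0.4842 0.2121 0.2606] yaw -10.03 shift [116.6 599.   10.5] turn 0.366
```

Emit:
{"name": "drive_tool", "arguments": {
  "motion": [
    [[4,20,0],[0,0,0]],
    [[8,40,0],[0,0,0]],
    [[8,43,0],[0,0,0]],
    [[8,43,0],[0,0,0]],
    [[8,43,0],[0,0,0]]
  ]
}}

```text
time_s: 6.7
position: [0.4849, 0.0186, 0.2572]
tcp_rot: [[0.985, -0.174, -0.006], [-0.174, -0.985, 0.001], [-0.006, -0.0, -1.0]]
force: [0.3, 0.8, -2.5]
opening: 0.185
grasp_force: 30.0
```

Emit:
{"name": "drive_tool", "arguments": {
  "motion": [
    [[8,43,0],[0,0,0]],
    [[8,43,0],[0,0,0]],
    [[8,43,0],[0,0,0]],
    [[8,43,0],[0,0,0]],
    [[8,43,0],[0,0,0]]
  ]
}}

```text
time_s: 7.2
position: [0.487, -0.1997, 0.257]
tcp_rot: [[0.985, -0.175, -0.005], [-0.175, -0.985, 0.004], [-0.006, -0.003, -1.0]]
force: [1.2, 0.5, -1.5]
opening: 0.178
grasp_force: 30.0
```

Emit:
{"name": "drive_tool", "arguments": {
  "motion": [
    [[8,43,0],[0,0,0]],
    [[8,43,0],[0,0,0]],
    [[8,43,0],[0,0,0]],
    [[8,43,0],[0,0,0]],
    [[5,20,0],[0,0,0.04]]
  ]
}}

```text
time_s: 7.7
position: [0.4902, -0.3975, 0.2562]
tcp_rot: [[0.976, -0.218, -0.004], [-0.218, -0.976, 0.002], [-0.004, -0.001, -1.0]]
force: [0.8, -0.1, -1.6]
opening: 0.185
grasp_force: 30.0
```

Emit:
{"name": "drive_tool", "arguments": {
  "motion": [
    [[0,0,0],[0,0,0.1]],
    [[0,0,0],[0,0,0.12]],
    [[0,0,0],[0,0,0.1]],
    [[0,0,0],[0,0,0]],
    [[0,0,0],[0,0,0]]
  ]
}}

```text
time_s: 8.2
position: [0.4911, -0.3934, 0.2574]
tcp_rot: [[0.861, -0.508, -0.003], [-0.508, -0.861, 0.003], [-0.004, -0.001, -1.0]]
force: [-0.0, 0.2, -1.4]
opening: 0.179
grasp_force: 30.0
```

Run:
```python
from h import *
import pickle
s=read_state();print(s["force"],s["moment"],s["opening"])
a=capture("wrist")[:,:,::-1].copy(); cv2.imwrite("pics/w3.png",a); pickle.dump(s,open("w3.pkl","wb"))
need([.4947,-.398,.25],-31)
```

```text
[-0.04142741  0.15275673 -1.37758418] [ 0.09041257  0.04689474 -0.00057996] 0.17948272420824846
pos [ 0.4913 -0.3937  0.2579] yaw -30.56 shift [5.1 2.  7.9] turn 0.008
```

View pics/w3.png

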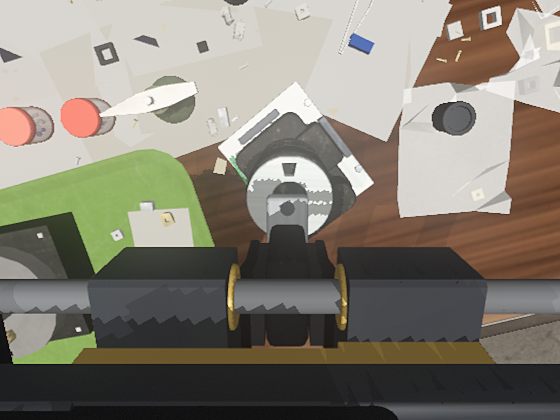

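The wrist view now shows both the held bar end, with its rivet at (287,208), and the ring's far hole at (289,169). I'll enlarge it for precise alignment.

Run:
```python
from h import *
a=cv2.imread("pics/w3.png")[145:245,240:340].astype(float)
a=255*(a/255)**.7
cv2.imwrite("pics/w3c.png",cv2.resize(a.astype(np.uint8),None,fx=6,fy=6,interpolation=2))
```

```text
(no output)
```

View pics/w3c.png

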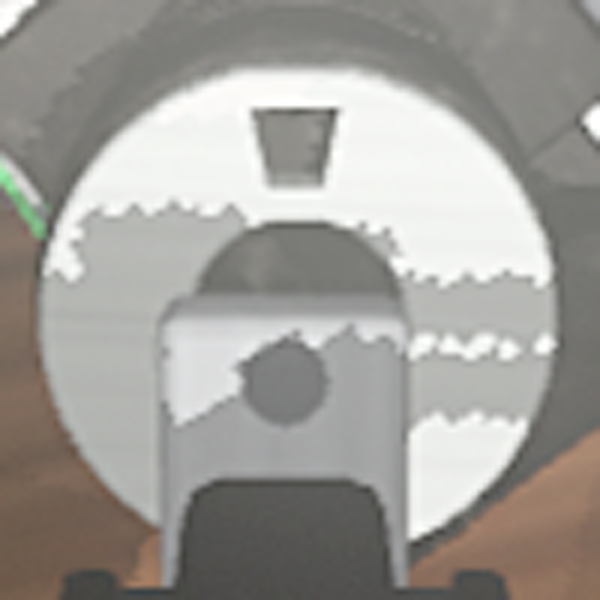

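The crop shows hole corners (251,108), (339,108), (325,188), (267,188). The ring spans columns 38–558 with its top at 66, the rivet is at (286,382), and the bar sides are at 163 and 407.

Run:
```python
from h import *
import pickle
s=pickle.load(open("w3.pkl","rb")); c=cam("wrist",s); R=np.array(s["tcp_rot"]); p=np.array(s["position"])
def T(u,v,z): return (R.T@(ray(c,240+u/6,145+v/6,z)-p)*1000)[:2].round(2)
zr=.159; zb=p[2]-.0166+.010
print("hole mid outer/inner",T(295,108,zr),T(296,188,zr), [T(*q,zr) for q in((251,108),(339,108),(325,188),(267,188))])
out=np.array([T(*q,zr) for q in((38,310),(558,315),(298,66),(62,215),(540,225),(128,130),(475,130),(60,415),(455,510))],np.float64)
# circle fit (Kasa)
A=np.c_[2*out,np.ones(len(out))]; x=np.linalg.lstsq(A,(out**2).sum(1),rcond=None)[0]; print("ring c",x[:2],"r",np.sqrt(x[2]+x[:2]@x[:2]), (np.hypot(*(out-x[:2]).T)).round(1))
print("bore",T(197,295,zr),T(405,295,zr),T(301,222,zr))
print("rivet",T(286,382,zb),"bar sides",T(163,340,zb),T(408,340,zb),T(163,560,zb),T(406,560,zb),"end",T(286,318,zb))
```

```text
hole mid outer/inner [31.61  2.1 ] [22.08  2.23] [array([31.61, -3.05]), array([31.61,  7.25]), array([22.07,  5.66]), array([22.08, -1.2 ])]
ring c [5.62474117 2.51187423] r 31.051767133409932 [31.3 31.2 30.9 31.  31.1 30.8 31.2 31.2 30.7]
bore [ 9.03 -9.62] [ 9.03 15.31] [17.97  2.83]
rivet [24.8   0.86] bar sides [28.23 -8.74] [28.22 10.39] [ 9.9  -9.02] [ 9.9 10.5] end [30.    0.86]
```

Relative to the spanner's centre, the ring axis lies at about (+5.5,+1.8) mm in the tool frame, and the yaw is already aligned. I'll centre and come down to about 5 mm above contact.

Emit:
{"name": "drive_tool", "arguments": {
  "motion": [
    [[5.5,2,0],[0,0,0]],
    [[0,0,25],[0,0,0]],
    [[0,0,25],[0,0,0]],
    [[0,0,15],[0,0,0]],
    [[0,0,4],[0,0,0]]
  ]
}}

```text
time_s: 8.75
position: [0.4949, -0.398, 0.1882]
tcp_rot: [[0.861, -0.509, -0.003], [-0.509, -0.861, 0.003], [-0.004, -0.001, -1.0]]
force: [0.4, -0.1, -2.0]
opening: 0.18
grasp_force: 30.0
```

Emit:
{"name": "drive_tool", "arguments": {
  "motion": [
    [[0,0,0],[0,0,0]],
    [[0,0,0],[0,0,0]],
    [[0,0,0],[0,0,0]],
    [[0,0,0],[0,0,0]]
  ]
}}

```text
time_s: 9.15
position: [0.4961, -0.3994, 0.1917]
tcp_rot: [[0.86, -0.51, 0.001], [-0.51, -0.86, -0.002], [0.002, 0.001, -1.0]]
force: [0.9, -0.6, -1.6]
opening: 0.181
grasp_force: 30.0
```

Run:
```python
from h import *
s=read_state();print(s["force"],s["moment"],s["joint_positions"].round(1))
need([.4951,-.3979,.1756],-30.8)
```

```text
[ 0.88912896 -0.64110883 -1.56264998] [0.12979202 0.04518662 0.0131482 ] [-48.9  33.   82.1  -0.   64.7  71.8]
pos [ 0.4961 -0.3994  0.1917] yaw -30.66 shift [-1.7 -0.8 16.1] turn 0.003
```

Emit:
{"name": "drive_tool", "arguments": {
  "motion": [
    [[-1.5,-0.7,4],[0,0,0]],
    [[0,0,2],[0,0,0]],
    [[0,0,0],[0,0,0]],
    [[0,0,0],[0,0,0]],
    [[0,0,0],[0,0,0]]
  ]
}}

```text
time_s: 9.65
position: [0.4948, -0.3976, 0.1846]
tcp_rot: [[0.86, -0.51, 0.0], [-0.51, -0.86, -0.0], [0.0, 0.0, -1.0]]
force: [0.8, 0.0, -2.3]
opening: 0.179
grasp_force: 30.0
```

Run:
```python
from h import *
s=read_state();print(s["force"],s["moment"])
need([.4951,-.398,.1756],-30.8)
```

```text
[ 0.75073937  0.00770448 -2.2834775 ] [ 0.06277393  0.00723366 -0.05440757]
pos [ 0.4948 -0.3976  0.1846] yaw -30.67 shift [0.5 0.2 9. ] turn 0.002
```

Now I'll go down gently, 1 mm at a time.

Emit:
{"name": "drive_tool", "arguments": {
  "motion": [
    [[0.3,0.2,1],[0,0,0]],
    [[0,0,1],[0,0,0]],
    [[0,0,0.5],[0,0,0]],
    [[0,0,0.5],[0,0,0]],
    [[0,0,0],[0,0,0]]
  ]
}}

```text
time_s: 10.15
position: [0.4948, -0.3978, 0.1814]
tcp_rot: [[0.86, -0.51, -0.0], [-0.51, -0.86, 0.0], [-0.0, -0.0, -1.0]]
force: [-0.7, 0.2, -1.9]
opening: 0.182
grasp_force: 30.0
```

Emit:
{"name": "drive_tool", "arguments": {
  "motion": [
    [[0,0,0.5],[0,0,0]],
    [[0,0,0.5],[0,0,0]],
    [[0,0,0],[0,0,0]],
    [[0,0,0],[0,0,0]]
  ]
}}

```text
time_s: 10.55
position: [0.4948, -0.3979, 0.1805]
tcp_rot: [[0.86, -0.51, -0.0], [-0.51, -0.86, 0.0], [-0.0, 0.0, -1.0]]
force: [-0.1, -0.2, -2.0]
opening: 0.184
grasp_force: 30.0
```

Emit:
{"name": "drive_tool", "arguments": {
  "motion": [
    [[0,0,0.7],[0,0,0]],
    [[0,0,0.7],[0,0,0]],
    [[0,0,0],[0,0,0]],
    [[0,0,0],[0,0,0]]
  ]
}}

```text
time_s: 10.95
position: [0.4948, -0.3979, 0.1791]
tcp_rot: [[0.86, -0.51, -0.0], [-0.51, -0.86, 0.0], [-0.0, 0.0, -1.0]]
force: [0.4, 0.1, -2.0]
opening: 0.181
grasp_force: 30.0
```

Emit:
{"name": "drive_tool", "arguments": {
  "motion": [
    [[0,0,0.7],[0,0,0]],
    [[0,0,0.7],[0,0,0]],
    [[0,0,0],[0,0,0]],
    [[0,0,0],[0,0,0]]
  ]
}}

```text
time_s: 11.35
position: [0.4949, -0.3978, 0.1777]
tcp_rot: [[0.86, -0.51, -0.0], [-0.51, -0.86, 0.0], [-0.0, -0.0, -1.0]]
force: [0.2, -1.2, -2.7]
opening: 0.183
grasp_force: 30.0
```

Emit:
{"name": "drive_tool", "arguments": {
  "motion": [
    [[0,0,0.7],[0,0,0]],
    [[0,0,0.7],[0,0,0]],
    [[0,0,0],[0,0,0]],
    [[0,0,0],[0,0,0]]
  ]
}}

```text
time_s: 11.75
position: [0.4948, -0.3979, 0.1763]
tcp_rot: [[0.86, -0.51, -0.0], [-0.51, -0.86, 0.0], [-0.0, -0.0, -1.0]]
force: [0.7, 0.9, -2.0]
opening: 0.181
grasp_force: 30.0
```

The pins slid straight in. Next, find the seat.

Emit:
{"name": "drive_tool", "arguments": {
  "motion": [
    [[0,0,0.5],[0,0,0]],
    [[0,0,0.3],[0,0,0]],
    [[0,0,0],[0,0,0]],
    [[0,0,0],[0,0,0]]
  ]
}}

```text
time_s: 12.15
position: [0.4949, -0.3979, 0.1756]
tcp_rot: [[0.86, -0.51, 0.0], [-0.51, -0.86, -0.0], [0.0, -0.0, -1.0]]
force: [0.3, 0.0, -1.4]
opening: 0.184
grasp_force: 30.0
```

Emit:
{"name": "drive_tool", "arguments": {
  "motion": [
    [[0,0,0.5],[0,0,0]],
    [[0,0,0.3],[0,0,0]],
    [[0,0,0],[0,0,0]],
    [[0,0,0],[0,0,0]]
  ]
}}

```text
time_s: 12.55
position: [0.4949, -0.3979, 0.1756]
tcp_rot: [[0.86, -0.51, 0.0], [-0.51, -0.86, -0.0], [0.001, 0.0, -1.0]]
force: [-1.8, 1.7, 6.5]
opening: 0.18
grasp_force: 30.0
```

Seated at z = 0.1756 with about 8 N. Now turning clockwise.

Emit:
{"name": "drive_tool", "arguments": {
  "motion": [
    [[0,0,0],[0,0,0]],
    [[0,0,0],[0,0,0.03]],
    [[0,0,0],[0,0,0.04]],
    [[0,0,0],[0,0,0.05]],
    [[0,0,0],[0,0,0.05]]
  ]
}}

```text
time_s: 13.05
position: [0.4952, -0.3981, 0.1756]
tcp_rot: [[0.761, -0.649, 0.001], [-0.649, -0.761, -0.001], [0.001, 0.0, -1.0]]
force: [-0.9, 1.2, 5.0]
opening: 0.185
grasp_force: 30.0
```

Emit:
{"name": "drive_tool", "arguments": {
  "motion": [
    [[0,0,0],[0,0,0.05]],
    [[0,0,0],[0,0,0.05]],
    [[0,0,0],[0,0,0.05]],
    [[0,0,0],[0,0,0]],
    [[0,0,0],[0,0,0]]
  ]
}}

```text
time_s: 13.55
position: [0.495, -0.3983, 0.1756]
tcp_rot: [[0.656, -0.755, 0.001], [-0.755, -0.656, -0.001], [0.001, 0.0, -1.0]]
force: [-0.3, 0.5, 5.8]
opening: 0.177
grasp_force: 30.0
```

Run:
```python
from h import *
s=read_state();print(s["force"],s["moment"])
need([.4949,-.3979,.1756],-82.5)
```

```text
[-0.29465796  0.47392847  5.8084813 ] [ 0.27351323  0.2862452  -0.03036885]
pos [ 0.495  -0.3983  0.1756] yaw -48.99 shift [-0.4 -0.1  0. ] turn 0.585
```

Emit:
{"name": "drive_tool", "arguments": {
  "motion": [
    [[0,0,0],[0,0,0.05]],
    [[0,0,0],[0,0,0.05]],
    [[0,0,0],[0,0,0.05]],
    [[0,0,0],[0,0,0.05]],
    [[0,0,0],[0,0,0.05]]
  ]
}}

```text
time_s: 14.05
position: [0.4947, -0.3984, 0.1756]
tcp_rot: [[0.448, -0.894, -0.0], [-0.894, -0.448, -0.002], [0.001, 0.001, -1.0]]
force: [-2.0, 0.5, 5.0]
opening: 0.183
grasp_force: 30.0
```

Run:
```python
from h import *
s=read_state();print(s["force"],s["moment"])
need([.4949,-.3979,.1756],-82.5)
a=capture("wrist"); cv2.imwrite("pics/w4.png",cv2.resize(a[145:245,240:340,::-1],None,fx=5,fy=5))
```

```text
[-2.03877143  0.48667148  4.97256844] [0.23169941 0.39286662 0.22065899]
pos [ 0.4947 -0.3984  0.1756] yaw -63.38 shift [-0.4 -0.4 -0. ] turn 0.334
```

View pics/w4.png

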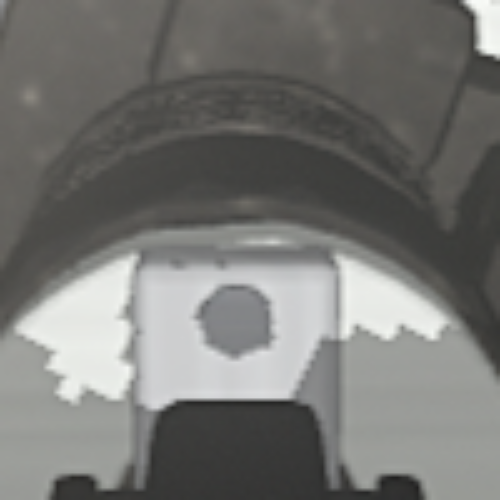

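The bar lies flat on the ring with its end at the rim and no hole showing. The reaction torque is 0.22 N m, so the ring is turning with the spanner. Continuing to the stop.

Emit:
{"name": "drive_tool", "arguments": {
  "motion": [
    [[-0.2,-0.2,0],[0,0,0.05]],
    [[0,0,0],[0,0,0.05]],
    [[0,0,0],[0,0,0.05]],
    [[0,0,0],[0,0,0.05]],
    [[0,0,0],[0,0,0.03]]
  ]
}}

```text
time_s: 14.6
position: [0.4944, -0.3985, 0.1756]
tcp_rot: [[0.233, -0.972, -0.001], [-0.972, -0.233, -0.002], [0.002, 0.001, -1.0]]
force: [-2.5, -0.7, 5.4]
opening: 0.182
grasp_force: 30.0
```

Run:
```python
from h import *
s=read_state();print(s["force"],s["moment"])
need([.4949,-.3979,.1756],-82.5)
```

```text
[-2.48051529 -0.67881712  5.38773548] [0.15189504 0.50151519 0.15717174]
pos [ 0.4944 -0.3985  0.1756] yaw -76.53 shift [-0.4 -0.6 -0. ] turn 0.104
```

Emit:
{"name": "drive_tool", "arguments": {
  "motion": [
    [[0,0,0],[0,0,0.02]],
    [[0,0,0],[0,0,0.02]],
    [[0,0,0],[0,0,0.02]]
  ]
}}

```text
time_s: 14.9
position: [0.4944, -0.3985, 0.1756]
tcp_rot: [[0.175, -0.985, -0.001], [-0.985, -0.175, -0.002], [0.002, 0.001, -1.0]]
force: [-2.5, -0.3, 5.6]
opening: 0.181
grasp_force: 30.0
```

Run:
```python
from h import *
s=read_state();print(s["force"],s["moment"])
need([.4949,-.3979,.1756],-82.5)
```

```text
[-2.5167519  -0.28445141  5.62568192] [0.17541347 0.54211617 0.14852157]
pos [ 0.4944 -0.3985  0.1756] yaw -79.92 shift [-0.5 -0.6 -0. ] turn 0.045
```

Emit:
{"name": "drive_tool", "arguments": {
  "motion": [
    [[0,0,0],[0,0,0.02]],
    [[0,0,0],[0,0,0.02]],
    [[0,0,0],[0,0,0]]
  ]
}}

```text
time_s: 15.2
position: [0.4943, -0.3984, 0.1756]
tcp_rot: [[0.136, -0.991, -0.001], [-0.991, -0.136, -0.002], [0.002, 0.001, -1.0]]
force: [-3.9, 0.5, 5.2]
opening: 0.181
grasp_force: 30.0
```

Run:
```python
from h import *
s=read_state();print(s["force"],s["moment"])
need([.4949,-.3979,.1756],-82.5)
```

```text
[-3.88579459  0.50135151  5.16393697] [0.14168331 0.60529694 0.15726568]
pos [ 0.4943 -0.3984  0.1756] yaw -82.19 shift [-0.5 -0.7 -0. ] turn 0.005
```

Emit:
{"name": "drive_tool", "arguments": {
  "motion": [
    [[0,0,0],[0,0,0.02]],
    [[0,0,0],[0,0,0.02]],
    [[0,0,0],[0,0,0]]
  ]
}}

```text
time_s: 15.5
position: [0.4944, -0.3984, 0.1756]
tcp_rot: [[0.098, -0.995, -0.001], [-0.995, -0.098, -0.002], [0.002, 0.002, -1.0]]
force: [-3.6, -0.8, 5.6]
opening: 0.183
grasp_force: 30.2
```

Run:
```python
from h import *
s=read_state();print(s["force"],s["moment"])
need([.4949,-.3979,.1756],-82.5)
```

```text
[-3.62239146 -0.78115143  5.56656007] [0.152774   0.54407169 0.5992269 ]
pos [ 0.4944 -0.3984  0.1756] yaw -84.39 shift [-0.5 -0.6 -0. ] turn -0.033
```

The torque has risen to 0.6 N m at yaw -84°, so the ring is against its stop. One small confirming nudge.

Emit:
{"name": "drive_tool", "arguments": {
  "motion": [
    [[0,0,0],[0,0,0.02]],
    [[0,0,0],[0,0,0]],
    [[0,0,0],[0,0,0]]
  ]
}}

```text
time_s: 15.8
position: [0.4943, -0.3984, 0.1756]
tcp_rot: [[0.079, -0.997, -0.001], [-0.997, -0.079, -0.002], [0.002, 0.002, -1.0]]
force: [-2.1, -0.5, 6.2]
opening: 0.186
grasp_force: 30.5
```

Run:
```python
from h import *
s=read_state();print(s["force"],s["moment"])
need([.4949,-.3979,.1756],-82.5)
```

```text
[-2.11433432 -0.54463804  6.17217488] [0.12965569 0.51364308 0.71915772]
pos [ 0.4943 -0.3984  0.1756] yaw -85.46 shift [-0.5 -0.6 -0. ] turn -0.052
```

Emit:
{"name": "drive_tool", "arguments": {
  "motion": [
    [[0,0,-0.3],[0,0,-0.02]],
    [[0,0,-0.2],[0,0,-0.01]],
    [[0,0,0],[0,0,0]],
    [[0,0,0],[0,0,0]]
  ]
}}

```text
time_s: 16.2
position: [0.4944, -0.3984, 0.1756]
tcp_rot: [[0.106, -0.994, -0.001], [-0.994, -0.106, -0.001], [0.001, 0.001, -1.0]]
force: [-3.9, -2.1, 5.1]
opening: 0.18
grasp_force: 30.1
```

Emit:
{"name": "drive_tool", "arguments": {
  "motion": [
    [[0,0,0],[0,0,0]],
    [[0,0,0],[0,0,0]],
    [[0,0,0],[0,0,0]],
    [[0,0,0],[0,0,0]],
    [[0,0,0],[0,0,0]]
  ],
  "gripper": 0.6
}}

```text
time_s: 16.7
position: [0.4952, -0.3973, 0.1749]
tcp_rot: [[0.105, -0.994, 0.0], [-0.994, -0.105, 0.001], [-0.001, -0.0, -1.0]]
force: [0.1, 0.2, -0.3]
opening: 0.537
grasp_force: 0.0
```

Emit:
{"name": "drive_tool", "arguments": {
  "motion": [
    [[0,0,0],[0,0,0]],
    [[0,0,0],[0,0,0]],
    [[0,0,0],[0,0,0]],
    [[0,0,0],[0,0,0]]
  ]
}}

```text
time_s: 17.1
position: [0.495, -0.3976, 0.1753]
tcp_rot: [[0.105, -0.994, 0.0], [-0.994, -0.105, -0.0], [0.0, -0.0, -1.0]]
force: [0.2, 0.3, -0.1]
opening: 0.597
grasp_force: 0.0
```

Released cleanly. Retreating straight up, then checking.

Emit:
{"name": "drive_tool", "arguments": {
  "motion": [
    [[0,0,-5],[0,0,0]],
    [[0,0,-15],[0,0,0]],
    [[0,0,-30],[0,0,0]],
    [[0,0,-40],[0,0,0]],
    [[0,0,-40],[0,0,0]]
  ]
}}

```text
time_s: 17.6
position: [0.4947, -0.3973, 0.3066]
tcp_rot: [[0.105, -0.994, -0.001], [-0.994, -0.105, 0.001], [-0.001, 0.0, -1.0]]
force: [0.6, -0.3, -0.2]
opening: 0.6
grasp_force: 0.0
```

Emit:
{"name": "drive_tool", "arguments": {
  "motion": [
    [[0,0,0],[0,0,0]],
    [[0,0,0],[0,0,0]],
    [[0,0,0],[0,0,0]],
    [[0,0,0],[0,0,0]]
  ]
}}

```text
time_s: 18.0
position: [0.4942, -0.3969, 0.3035]
tcp_rot: [[0.105, -0.994, -0.002], [-0.994, -0.105, 0.003], [-0.003, 0.002, -1.0]]
force: [-0.5, 0.3, -0.5]
opening: 0.601
grasp_force: 0.0
```

Run:
```python
from h import *
s=read_state(); a=capture("wrist"); c=cam("wrist",s); u,v=proj(c,[.4949,-.3979,.165]).astype(int)
print(u,v,s["force"],s["position"])
v0=max(v-75,0); cv2.imwrite("pics/w5.png",cv2.resize(a[v0:v0+150,u-75:u+75,::-1],None,fx=4,fy=4))
```

```text
286 191 [-0.45258013  0.26615967 -0.51408086] [ 0.49424163 -0.39688152  0.30346251]
```

View pics/w5.png

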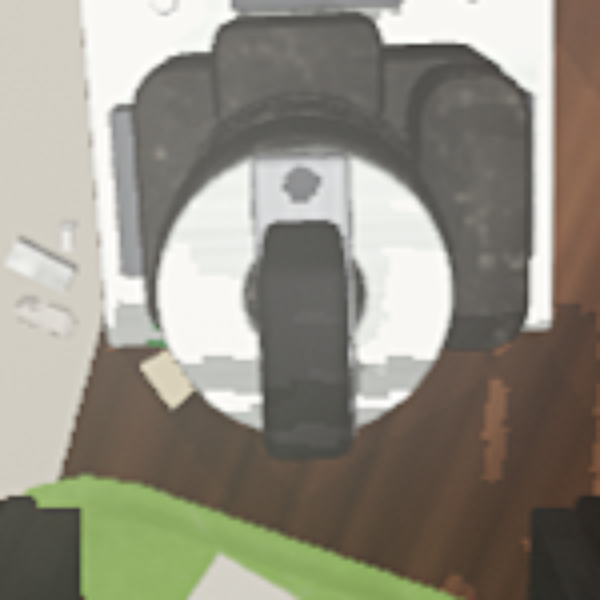

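The spanner stands flat and centred on the ring. Its bar, at columns 254–350, runs parallel to the camera body's sides, and the gripper is well clear. Handing in.

```bash
python3 -c "
from rig import hand_in; print(hand_in())"
```

```text
the job is handed in; nothing more can be done
None
```

I turned the ring clockwise about 53° until the torque rose at its stop, left the spanner seated flat on it, released it with the gripper clear, and handed in at about 18 s; no verdict came back.

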